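# Clear the scraper from the parts tote and tilt the nuts into its lip corner

### The job

The scraper has been left lying across the parts tote: slide it blade first into the free top slot of the tool rack, right home until its handle meets the rack, and let go of it. Then take the tote by its rim and tilt it, low at the corner with the pouring lip, until all five nuts have slid together into that corner, and finish while still holding it tilted and still, so that they stay there ready to be picked out; the low end may rest on the bench. Leave everything else on the bench where it lies.

Things in the scene. Friction and masses are not known exactly. Their poses are not given: they have to be found in the camera images.
- tote_center (a point): Parts tote: open tray of bright sheet steel, 200 mm (x) by 170 mm (y), 65 mm high, walls and floor 3 mm, 0.34 to 0.53 kg. Point: middle of the box, 32.5 mm above its underside; z out of the open top. A stiff flat-faced rim 10 mm thick, 16 mm tall runs along the top of the walls, centred at x = +-98.5 mm and y = +-83.5 mm, its top 32.5 mm above this point: pinch it, one finger inside, one outside.
- tote: The same tote: origin at the centre of its underside, same axes. Only its corner at (-x, -y), which points to the rack's side of the bench, has no rim over the last 36 mm of both walls: there the walls are 42 mm high and flare out 20 mm into a pouring lip. The outer bottom corner under the lip is at (-100, -85, 0) mm from this origin. The plain corner opposite is at (+x, +y).
- tote_lip_corner (a point): The inside bottom corner of the tote below the pouring lip, on its inner floor, 3 mm above the underside: (-97, -82) mm from the tote's middle. Axes of the tote.
- scraper_grip (a point): Scraper lying flat across the tote's rims, handle over the +y wall: wooden handle 115 mm long, 26 mm wide, 14 mm thick, steel blade 95 x 60 x 3 mm, flush underneath; 0.16 kg, balance point 28 mm into the blade. Point: in the handle, 55 mm behind the shoulder where the blade begins, 7 mm above the underside, at mid width. x points along the tool from handle to blade, z up.
- scraper_tip (a point): Middle of the scraper blade's front edge, half-way through its thickness: 150 mm ahead of the grip point and 5.5 mm lower. Axes of the scraper.
- scraper: The same scraper: origin on its underside at the shoulder, x from handle to blade.
- rack: Blue-grey slotted tool rack fixed to the bench: 110 mm deep (x), 92 wide (y), 104 high; origin at the centre of its underside, x away from the robot into the slots, front at x = -55 mm. Three level slots in its front, one above the other, 84 wide, 10 high, right through. In the lower two are a file and a steel rule; their ends stick out up to 75 mm, all below 60 mm height. The top slot is free.
- rack_slot (a point): Centre of the top slot's mouth in the rack's front face, 89 mm above the bench: slot floor at 84, roof at 94 mm. x leads into the slot, y across it. The scraper's 14 mm thick handle does not fit in: fully home, its shoulder stands at the rack's front.
- nut0 (a point): Centre of loose hexagon nut 1 of 5 lying in the tote: plain steel, 24 mm across the flats, 13 mm high, about 33 g. They are smooth on the tote's floor: they start to slide at roughly 10 degrees of slope, but take 25 to 35 degrees to run along the walls right into the corner.
- nut0_body: The same nut 1: origin at the centre of its underside as it first lies.
- nut1 (a point): Centre of loose hexagon nut 2 of 5 lying in the tote: plain steel, 24 mm across the flats, 13 mm high, about 33 g. They are smooth on the tote's floor: they start to slide at roughly 10 degrees of slope, but take 25 to 35 degrees to run along the walls right into the corner.
- nut1_body: The same nut 2: origin at the centre of its underside as it first lies.
- nut2 (a point): Centre of loose hexagon nut 3 of 5 lying in the tote: plain steel, 24 mm across the flats, 13 mm high, about 33 g. They are smooth on the tote's floor: they start to slide at roughly 10 degrees of slope, but take 25 to 35 degrees to run along the walls right into the corner.
- nut2_body: The same nut 3: origin at the centre of its underside as it first lies.
- nut3 (a point): Centre of loose hexagon nut 4 of 5 lying in the tote: plain steel, 24 mm across the flats, 13 mm high, about 33 g. They are smooth on the tote's floor: they start to slide at roughly 10 degrees of slope, but take 25 to 35 degrees to run along the walls right into the corner.
- nut3_body: The same nut 4: origin at the centre of its underside as it first lies.
- nut4 (a point): Centre of loose hexagon nut 5 of 5 lying in the tote: plain steel, 24 mm across the flats, 13 mm high, about 33 g. They are smooth on the tote's floor: they start to slide at roughly 10 degrees of slope, but take 25 to 35 degrees to run along the walls right into the corner.
- nut4_body: The same nut 5: origin at the centre of its underside as it first lies.
- hammer: Bystander: hammer with 240 mm wooden handle lying on the right of the bench; origin under the joint of handle and head.
- flap_disc: Bystander: flap disc, 116 mm across, 15 mm high, lying beside the tote on its +y side; origin at the centre of its underside.
- bolt: Bystander: big hexagon bolt, about 90 mm long, 28 mm high, lying beside the tote on its -x side; origin at the bench under its head.
- magnet_square: Bystander: triangular welding magnet, 80 mm legs, 18 mm high, lying beside the rack on its +y side; origin near its middle, on the bench.
- angle_offcut: Bystander: 130 mm offcut of 40 mm angle iron, 40 mm high, lying between rack and tote nearer the robot; origin under its middle.
There are look-alikes about, which are no part of the job. What is shaped like the scraper but yellow is not meant.

How it is judged:
On the way, in this order (a step that is already met when the one before it is completed fails the run):
1. the scraper is in the rack's top slot, fully home and let go, while the tote still stands level (x of scraper_tip in the frame of rack above 0.028 m and z of scraper_tip in the frame of rack between 0.08 and 0.097 m and y of scraper_tip in the frame of rack between -0.043 and 0.043 m and contact force between scraper and the fingers below 0.1 N and angle between tote_center's own z axis and vertical below 0.12 rad), for 0.2 s.
2. the tote is held tilted and all five nuts are together in the lip corner (distance between each of nut0, nut1, nut2, nut3, nut4 and tote_lip_corner below 0.092 m and angle between tote_center's own z axis and vertical between 0.26 and 1.13 rad and contact force between tote and the fingers above 1 N), for 0.3 s.
At the end, for the whole second after the job is handed in: Scraper in the top slot, handle within 12 mm of the rack, let go; tote in the fingers, tilted 15 to 65 degrees, at rest, borne by gripper and bench alone, not propped on rack, scraper or bystander; all five nut centres at rest within 92 mm of the inside bottom corner under the lip (all of step 2 and x of scraper_tip in the frame of rack above 0.028 m and z of scraper_tip in the frame of rack between 0.08 and 0.097 m and y of scraper_tip in the frame of rack between -0.043 and 0.043 m and contact force between scraper and the fingers below 0.1 N and contact force between tote and hammer below 0.3 N and contact force between tote and flap_disc below 0.3 N and contact force between tote and bolt below 0.3 N and contact force between tote and magnet_square below 0.3 N and contact force between tote and angle_offcut below 0.3 N and contact force between tote and rack below 0.3 N and contact force between tote and scraper below 0.3 N and linear speed of each of tote, nut0_body, nut1_body, nut2_body, nut3_body, nut4_body below 0.03 m/s); the arm keeps its last pose, push and grip.
It fails at once if the hammer is shifted by more than 40 mm (distance of hammer from where it was at the start of the episode above 0.04 m).
It fails at once if the flap disc is shifted by more than 40 mm (distance of flap_disc from where it was at the start of the episode above 0.04 m).
It fails at once if the bolt is shifted by more than 40 mm (distance of bolt from where it was at the start of the episode above 0.04 m).
It fails at once if the magnet square is shifted by more than 40 mm (distance of magnet_square from where it was at the start of the episode above 0.04 m).
It fails at once if the angle offcut is shifted by more than 40 mm (distance of angle_offcut from where it was at the start of the episode above 0.04 m).
It also fails if it takes over 61 s, if anything falls off the work surface, if the arm or the gripper's body presses on something with over 40 N, if the wrist force passes 120 N, or if a joint passes its speed limit or range.

### The arm

A 7-joint arm with a two-finger parallel gripper is mounted at the origin on the work surface. World frame = base frame: x ahead of the robot, y to its left, z up, the work surface at z = 0. Lengths are in m, angles in rad, forces in N, time in s.
With the tool pointing down it reaches from about 0.35 to 0.9 m from the base axis. Payload 19.9 kg.
Tool frame: the origin (TCP) lies between the finger pads; the fingertips stand 19 mm ahead of it and the grasp point (between the pads) is the TCP; z points along the fingers, y is the direction in which the jaws open and shut (so a half turn about z gives the same grasp; the last joint's range is limited). The gripper opens to 94 mm and grips with 3 to 60 N. Pads are 16 mm wide; open, the fingers measure 119 mm over their backs; the gripper's body (75 mm by 177 mm) begins 78 mm behind the grasp point.
Start: joints at [-1.292, 0.417, -0.01, 1.614, 0.005, 1.111, -0.053], TCP at [0.196, 0.593, 0.224] pointing down, gripper open.
Joint ranges: [-2.81, 2.81], [-0.39, 2.02], [-1.27, 1.25], [0.06, 2.57], [-1.19, 4.33], [0.19, 2], [-2.82, 2.82]. Speed limits (rad/s): [1.89, 1.89, 2.39, 2.39, 3.01, 3.01, 3.01].

### API

Orientations are given as a 3x3 rotation matrix whose columns are the frame's x, y, z axes.
In Python, from rig import robot gives the robot as it stands. Calls block until the motion is done:
- robot.move_ptp(position, orientation): joint-space move of the TCP to a pose.
- robot.move_linear(position, velocity=0.15, frame=None, threshold=None): straight line of the TCP; frame=None keeps the orientation; velocity is the mean speed in m/s. With threshold (N) it stops when the force on the tool has changed by that much, and returns True; else False.
- robot.goto_joints(angles): joint-space move.
- robot.gripper_to(opening): finger opening in m; the grip force is fixed at half the most; returns when the fingers have stopped.
- robot.pause(seconds).
- robot.ik(position, orientation): joint angles nearest the present ones, or None.
- robot.get_state(): the state.
- robot.grab_frame(name): name is "side" or "top" or "wrist"; returns the picture (420x560x3 uint8, red, green, blue); there is no depth.
- robot.camera_info(name): a dict with "fx", "fy", "cx", "cy" (pixels), "rvec" (rotation vector, rad) and "tvec" (3), from world to camera coordinates, as OpenCV has them. Camera axes: x right, y down, z forward; pixel columns grow to the right and rows downward; lengths in m; the calibration is good to about 2 mm. A picture is of the moment at which its call begins: read the wrist's pose just before it. camera_info takes no time and is no camera call; for the wrist camera it gives the pose at the moment of the call.
A pose or a line that the arm cannot do raises robot.PlanningError and nothing moves.
- robot.sign_off(): hands the job in, once; it reports no verdict.
The state is a dict: "time": time; "qpos": joint angles; "joint_vel": joint speeds; "effort": joint torques, N m; "ee_pos": TCP position; "tool_rot": TCP orientation; "force": force on the tool from outside, world axes, zero at the start; "moment": the same for the moment, N m; "opening": finger opening in m.
Only numpy, scipy, OpenCV 4.12 (cv2) and the standard library are available. Lean on these libraries where they do the work, as an engineer would, in place of code of your own. Each camera call takes 0.05 s, during which the arm holds its last target.

## Working session

There is one attempt and no reset: what is moved stays moved. The work goes in short steps, each a Python script; the robot and the scene stay as the last script left them, time stands still between calls to the robot, and variables do not carry over. Pictures are saved under pics/ and viewed, and the job is handed in when it is done.

```bash
ls; mkdir -p pics
python3 - <<'E'
from rig import robot
import cv2
for n in("top","side"):
    f=robot.grab_frame(n); cv2.imwrite(f"pics/{n}0.png",f[:,:,::-1]); i=robot.camera_info(n); print(n,i)
s=robot.get_state(); print(s["time"],s["ee_pos"],s["tool_rot"],s["opening"])
E
```

```text
pics
top {'fx': 446.50198156085366, 'fy': 446.50198156085366, 'cx': 281.20983143561523, 'cy': 201.96505745494972, 'rvec': array([ 2.13240844, -2.09535129,  0.21583701]), 'tvec': array([-0.11218552,  0.56998904,  1.3037583 ])}
side {'fx': 489.7964586099437, 'fy': 489.7964586099437, 'cx': 279.18673592576624, 'cy': 203.6572356672239, 'rvec': array([ 0.21056112, -2.6956851 ,  1.44343408]), 'tvec': array([0.52344816, 0.16678464, 1.19495158])}
0.1 [0.19638101 0.59301238 0.22390479] [[-9.49306605e-01  3.14351542e-01 -2.78652290e-04]
 [ 3.14351658e-01  9.49306007e-01 -1.06742290e-03]
 [-7.10197416e-05 -1.10090642e-03 -9.99999391e-01]] 0.09410306045184533
```

View pics/top0.png

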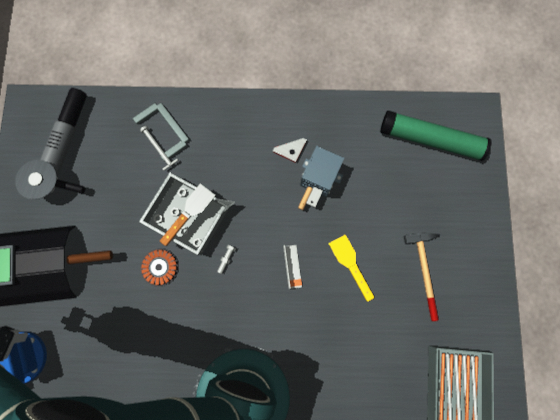

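View pics/side0.png

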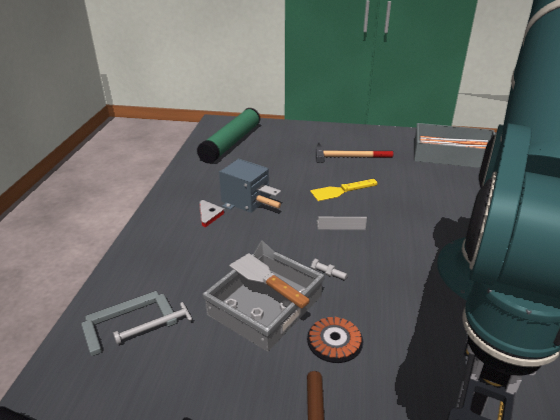

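The top view (image up = +x, left = +y) shows the tote at about (190,212) and the wooden-handled scraper lying across it, with its handle at (172,230) and blade at (200,198). The rack is at (322,170), with its front facing down. The yellow look-alike scraper at (350,265) is not meant. I'll enlarge these areas.

Run:
```python
import cv2
a=cv2.imread("pics/top0.png")[160:300,120:260]; b=cv2.imread("pics/top0.png")[110:250,255:395]
cv2.imwrite("pics/c1.png",cv2.resize(cv2.hconcat([a]),None,fx=4.2,fy=4.2,interpolation=cv2.INTER_CUBIC))
cv2.imwrite("pics/c2.png",cv2.resize(b,None,fx=4.2,fy=4.2,interpolation=cv2.INTER_CUBIC))
c=cv2.imread("pics/side0.png")[140:360,190:370]
cv2.imwrite("pics/c3.png",cv2.resize(c,None,fx=2.7,fy=2.7,interpolation=cv2.INTER_CUBIC))
```

```text
(no output)
```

View pics/c1.png

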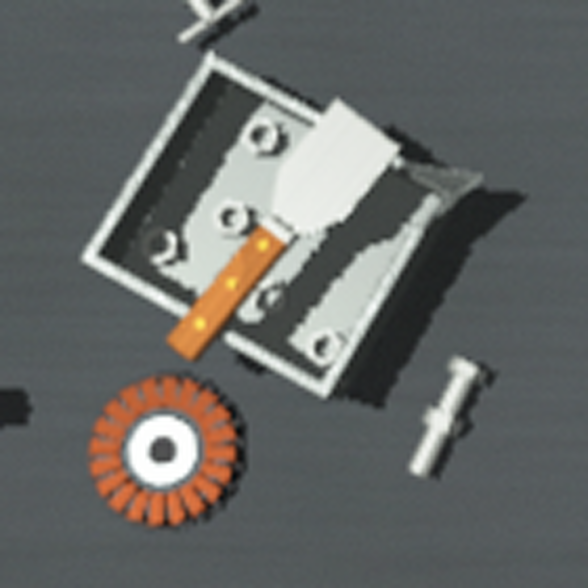

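View pics/c2.png

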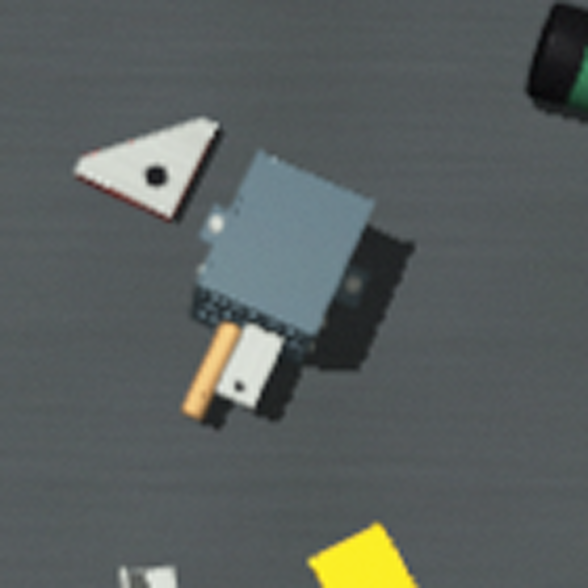

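View pics/c3.png

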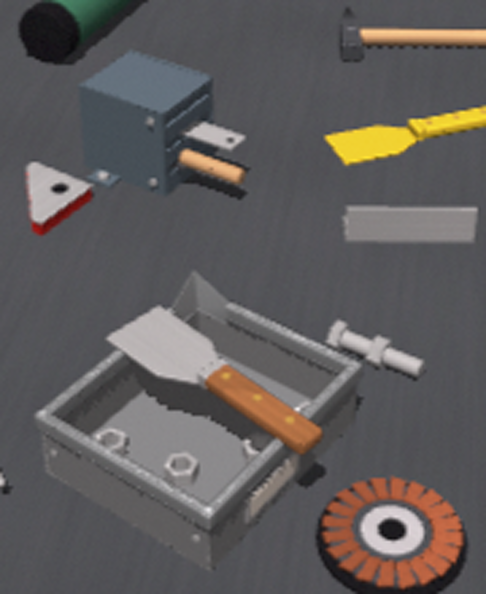

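The target is the scraper with the orange wooden handle and steel blade at top (172,230). It lies across the tote rims, which fits the description. The other candidate, at (350,265), is yellow and lies on the bench, so I reject it. The tote's lip corner is at top (225,202) and its plain corner at (141,221). Next I'll measure everything.

```bash
cat > h.py <<'E'
import numpy as np, cv2
from scipy.spatial.transform import Rotation as Rn
def ray(i,px):
    R=cv2.Rodrigues(np.array(i["rvec"]))[0]; t=np.array(i["tvec"])
    d=R.T@np.array([(px[0]-i["cx"])/i["fx"],(px[1]-i["cy"])/i["fy"],1]); return -R.T@t,d
def onz(i,px,z):
    o,d=ray(i,px); return o+d*(z-o[2])/d[2]
def tri(a,b):
    A=np.zeros((3,3));v=np.zeros(3)
    for o,d in(a,b):
        d=d/np.linalg.norm(d);P=np.eye(3)-np.outer(d,d);A+=P;v+=P@o
    return np.linalg.solve(A,v)
def proj(i,p):
    return cv2.projectPoints(np.array(p,float).reshape(-1,3),np.array(i["rvec"]),np.array(i["tvec"]),np.array([[i["fx"],0,i["cx"]],[0,i["fy"],i["cy"]],[0,0,1]]),None)[0].reshape(-1,2)
def down(yaw):   # tool z down, tool x at yaw
    c,s=np.cos(yaw),np.sin(yaw)
    return np.array([[c,s,0],[s,-c,0],[0,0,-1.]])
E
python3 - <<'E'
from h import *
from rig import robot
i=robot.camera_info("top"); im=cv2.imread("pics/top0.png")
hsv=cv2.cvtColor(im,cv2.COLOR_BGR2HSV)
m=cv2.inRange(hsv,(5,120,90),(22,255,255)); r=np.zeros_like(m); r[205:248,155:192]=m[205:248,155:192]
pts=cv2.findNonZero(r).reshape(-1,2).astype(float)
w=np.array([onz(i,p,.079)[:2] for p in pts]).astype(np.float32)
print("handle",len(w),cv2.minAreaRect(w))
# rack top face
b=cv2.inRange(hsv,(95,40,90),(115,160,220)); r=np.zeros_like(b); r[140:200,290:350]=b[140:200,290:350]
c=max(cv2.findContours(r,0,2)[0],key=cv2.contourArea).reshape(-1,2).astype(float)
w=np.array([onz(i,p,.104)[:2] for p in c]).astype(np.float32); print("rack",cv2.minAreaRect(w))
f=lambda x,y,ox,oy:(ox+(x+.5)/4.2-.5,oy+(y+.5)/4.2-.5)
P=lambda x,y,z:onz(i,f(x,y,120,160),z)[:2].round(4)
print("tote corners +x-y,+x+y,-x+y",P(212,56,.065),P(84,260,.065),P(330,397,.065),"lip",P(480,178,.042))
Q=lambda x,y,z:onz(i,f(x,y,255,110),z)[:2].round(4)
print("rack top corners",Q(262,150,.104),Q(376,203,.104),Q(318,340,.104),Q(197,288,.104))
for x,y in((265,137),(235,218),(160,245),(270,298),(325,345)): print("nut",P(x,y,.016))
print("blade shoulder",P(280,232,.07),P(340,98,.067),P(400,152,.067))
print("flap",P(163,450,.015),"bolt",P(465,368,.014),P(422,470,.014))
E
```

```text
handle 285 ((0.4788568317890167, 0.216263547539711), (0.025106659159064293, 0.10306938737630844), 53.97465896606445)
rack ((0.66813063621521, -0.2163088172674179), (0.10492648929357529, 0.12288464605808258), 65.76528930664062)
tote corners +x-y,+x+y,-x+y [0.6556 0.2411] [0.5029 0.3224] [0.4083 0.141 ] lip [0.5726 0.0439]
rack top corners [ 0.7393 -0.2075] [ 0.701  -0.2892] [ 0.5995 -0.2472] [ 0.6358 -0.1615]
nut [0.6065 0.2097]
nut [0.5442 0.2283]
nut [0.5228 0.2827]
nut [0.4846 0.1985]
nut [0.4505 0.1559]
blade shoulder [0.5249 0.1823] [0.6251 0.1453] [0.5856 0.0997]
flap [0.372  0.2697] bolt [0.4356 0.0525] [0.3609 0.0807]
```

Run:
```python
from h import *
from rig import robot
yaw=np.radians(-36.2)
robot.gripper_to(0.06) if False else None
for k in (0,np.pi):
    q=robot.ik([.501,.2,.25],down(yaw+k)); print(k,q)
q=robot.ik([.501,.2,.25],down(yaw)); q2=robot.ik([.501,.2,.25],down(yaw+np.pi))
s=np.array(robot.get_state()["qpos"])
c=[(np.abs(np.array(x)-s).max(),k) for x,k in((q,0),(q2,np.pi)) if x is not None]
k=min(c)[1]; print(c)
robot.move_ptp([.501,.2,.25],down(yaw+k)); 
i=robot.camera_info("wrist"); print(i)
cv2.imwrite("pics/w1.png",robot.grab_frame("wrist")[:,:,::-1]); st=robot.get_state(); print(st["time"],st["ee_pos"],st["qpos"])
```

```text
0 [-1.28694408  0.40535247  1.08826996  1.82331811 -0.392376    1.15187095
 -2.27005999]
3.141592653589793 [-0.70553749  0.24560842  0.3177639   1.80754487 -0.08527087  1.1017506
  0.58090041]
[(np.float64(2.2170670389523868), 0), (np.float64(0.6338933575217766), 3.141592653589793)]
{'fx': 303.09991785141426, 'fy': 303.09991785141426, 'cx': 280.5557111627457, 'cy': 213.68301756897583, 'rvec': array([-2.5659727 , -1.30436372, -0.19042132]), 'tvec': array([-0.45924312, -0.31174094,  0.33477472])}
1.9583 [0.50062468 0.20120088 0.24984665] [-0.70680873  0.246039    0.31673024  1.80728974 -0.08533447  1.10176209
  0.58060245]
```

View pics/w1.png

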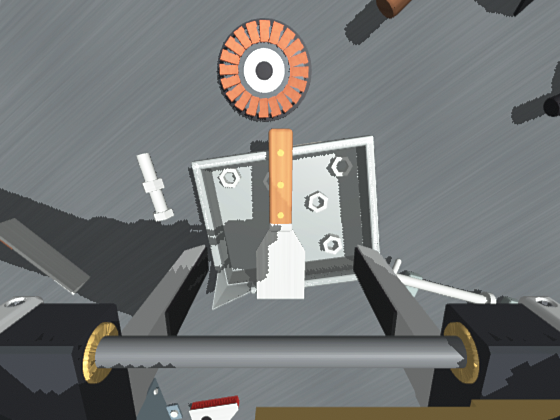

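The wrist view shows the scraper nearly vertical in the image: handle top (281,130), shoulder about (281,226), blade end (281,299). The tote corners are at (373,137), (193,163) and (381,258). I'll refine the poses from this view.

```bash
cat > cam1.py <<'E'
import numpy as np
i={'fx': 303.09991785141426, 'fy': 303.09991785141426, 'cx': 280.5557111627457, 'cy': 213.68301756897583, 'rvec': np.array([-2.5659727 , -1.30436372, -0.19042132]), 'tvec':np.array([-0.45924312, -0.31174094,  0.33477472])}
E
python3 - <<'E'
from h import *
from cam1 import i
im=cv2.imread("pics/w1.png")
hsv=cv2.cvtColor(im,cv2.COLOR_BGR2HSV)
m=cv2.inRange(hsv,(5,120,90),(22,255,255)); r=np.zeros_like(m); r[126:240,260:305]=m[126:240,260:305]
c=max(cv2.findContours(r,0,2)[0],key=cv2.contourArea).reshape(-1,2).astype(float)
w=np.array([onz(i,p,.079)[:2] for p in c]).astype(np.float32)
print(cv2.minAreaRect(w))
print("tip",[onz(i,p,.068)[:2].round(4) for p in((257,299),(305,299))],"shoulder",onz(i,(281,226),.079)[:2])
for p in((374,136),(192,163),(382,258)): print("tote",onz(i,p,.065)[:2].round(4))
a=cv2.resize(im[110:310,180:400],None,fx=3,fy=3,interpolation=cv2.INTER_CUBIC); cv2.imwrite("pics/w1c.png",a)
E
```

```text
((0.48117998242378235, 0.21692949533462524), (0.024870488792657852, 0.10416784882545471), 53.59739303588867)
tip [array([0.5916, 0.0995]), array([0.6279, 0.1492])] shoulder [0.52670743 0.18484375]
tote [0.5063 0.3267]
tote [0.4105 0.145 ]
tote [0.6384 0.2586]
```

View pics/w1c.png

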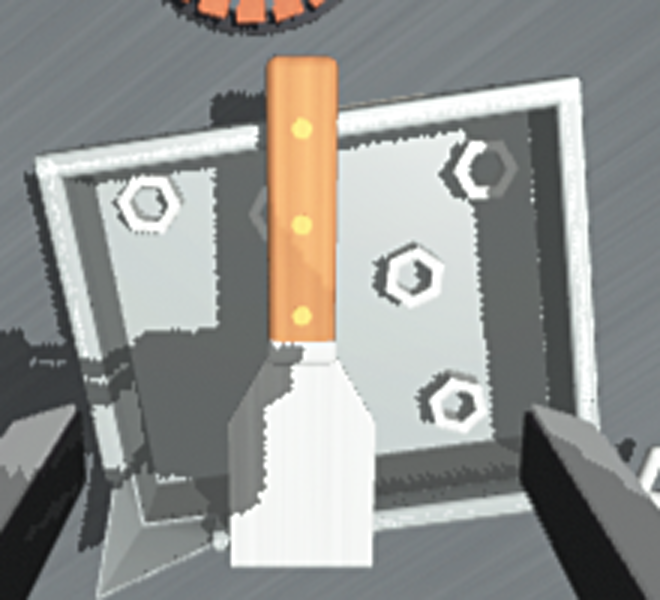

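Run:
```python
from h import *
from rig import robot
R=down(np.radians(-36.4)+np.pi)
robot.gripper_to(0.06)
robot.move_linear([.503,.2012,.10],velocity=.12,frame=R)
print(robot.move_linear([.503,.2012,.072],velocity=.06,threshold=8))
robot.gripper_to(0.0); s=robot.get_state(); print(s["time"],s["ee_pos"],s["opening"],s["force"])
robot.move_linear([.503,.2012,.16],velocity=.1)
s=robot.get_state(); print(s["time"],s["ee_pos"],s["opening"],s["force"],s["moment"])
for n in("side","wrist"):cv2.imwrite(f"pics/{n}2.png",robot.grab_frame(n)[:,:,::-1])
a=cv2.imread("pics/side2.png")[120:370,170:390]; cv2.imwrite("pics/side2c.png",cv2.resize(a,None,fx=2.4,fy=2.4,interpolation=cv2.INTER_CUBIC))
```

```text
False
5.3 [0.5030267  0.20120604 0.07207273] 0.02574135205529975 [-0.74146664 -0.4163464   1.48682658]
6.3333 [0.50268832 0.20112598 0.1594076 ] 0.025999182231073663 [ 0.04908395 -0.54234194 -2.33026063] [0.06139616 0.14217701 0.00327001]
```

View pics/side2c.png

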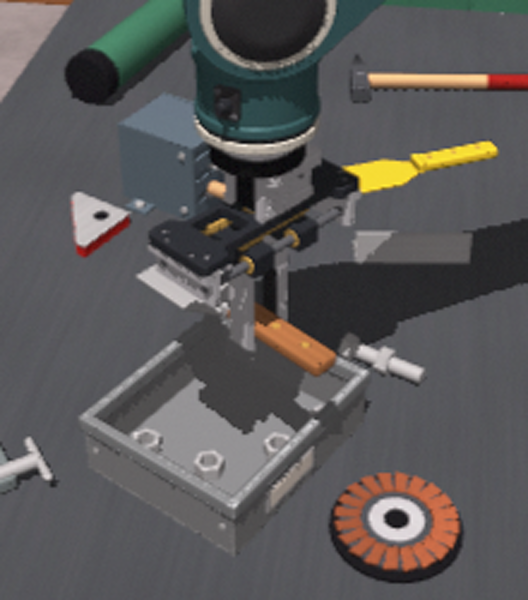

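View pics/wrist2.png

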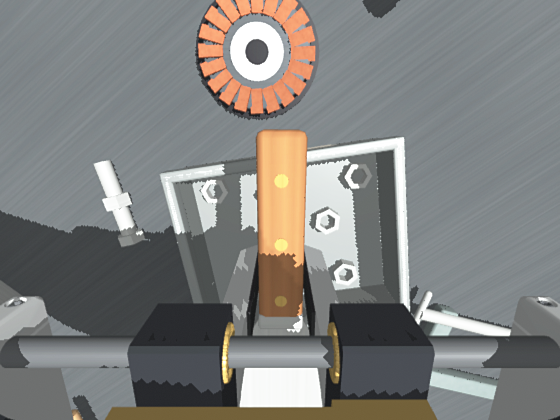

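The scraper is lifted and held. I'll check for droop by comparing the predicted handle end and blade tip with what the images show.

Run:
```python
from h import *
from rig import robot
s=robot.get_state(); T=np.array(s["ee_pos"]); y=np.radians(-36.4); ex=np.array([np.cos(y),np.sin(y),0]); ey=np.array([-ex[1],ex[0],0]); ez=np.array([0,0,1])
for p in(0,3,6):
    a=np.radians(p); fx=ex*np.cos(a)-ez*np.sin(a); fz=ex*np.sin(a)+ez*np.cos(a)
    G=lambda X,Y,Z:T+fx*X+ey*Y+fz*Z
    for n in("wrist","side"):
        i=robot.camera_info(n)
        print(p,n,"handle end top corners",proj(i,[G(-80,13,7) if 0 else G(-.08,.013,.007),G(-.08,-.013,.007)]).round(1).tolist(),"tip corners",proj(i,[G(.13,.03,-.005),G(.13,-.03,-.005)]).round(1).tolist())
a=cv2.imread("pics/side2.png")[200:290,210:330]; cv2.imwrite("pics/side2d.png",cv2.resize(a,None,fx=6,fy=6,interpolation=cv2.INTER_CUBIC))
```

```text
0 wrist handle end top corners [[304.2, 128.8], [250.7, 128.8]] tip corners [[320.1, 430.7], [237.0, 430.7]]
0 side handle end top corners [[300.8, 272.0], [309.9, 265.8]] tip corners [[225.4, 234.1], [246.0, 222.7]]
3 wrist handle end top corners [[304.8, 129.9], [249.9, 130.0]] tip corners [[319.0, 421.4], [238.2, 421.4]]
3 side handle end top corners [[300.7, 270.3], [309.8, 264.0]] tip corners [[225.7, 236.6], [246.3, 225.2]]
6 wrist handle end top corners [[305.5, 131.7], [249.1, 131.7]] tip corners [[318.0, 412.2], [239.4, 412.2]]
6 side handle end top corners [[300.5, 268.5], [309.6, 262.3]] tip corners [[226.1, 239.2], [246.6, 227.8]]
```

View pics/side2d.png

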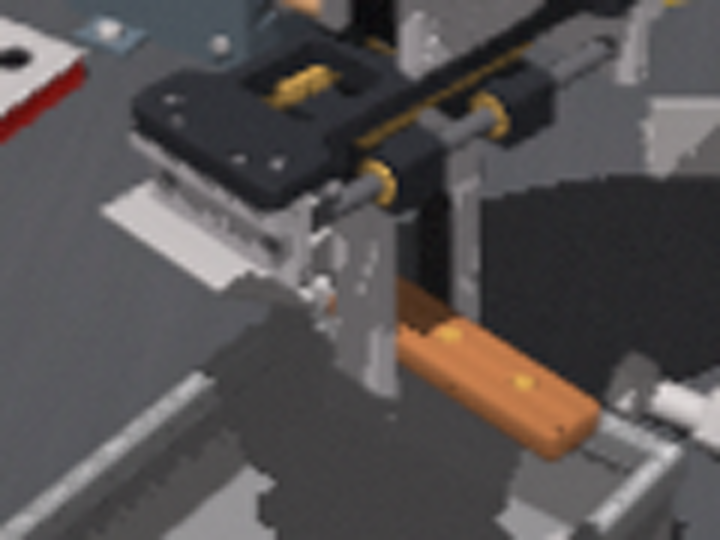

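The droop is under 1°: the observed tip is at (227,235) and the handle end at (301,272), both on the 0° prediction. Next I'll cross-check the rack from the side view.

Run:
```python
import cv2
a=cv2.imread("pics/side0.png")[150:220,205:295]; cv2.imwrite("pics/r.png",cv2.resize(a,None,fx=8,fy=8,interpolation=cv2.INTER_CUBIC))
```

```text
(no output)
```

View pics/r.png

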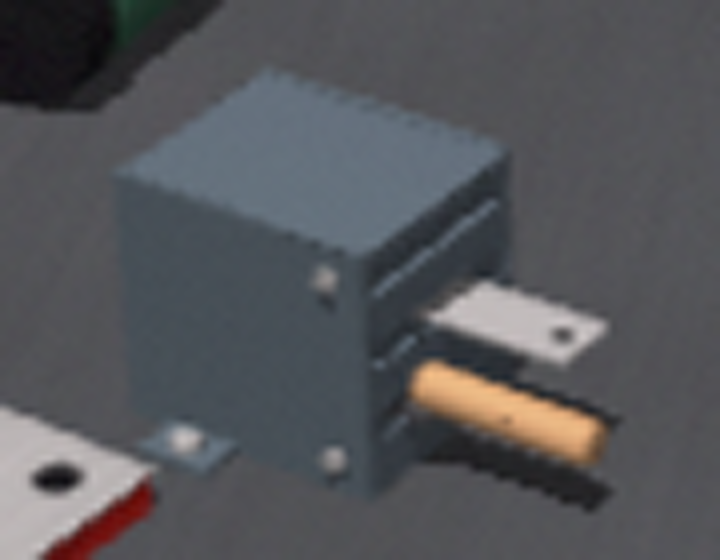

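Run:
```python
from h import *
from rig import robot
i=robot.camera_info("side"); t=robot.camera_info("top")
g=lambda x,y:(205+(x+.5)/8-.5,150+(y+.5)/8-.5)
C={k:onz(i,g(*v),.104)[:2].round(4) for k,v in dict(fl=(365,258),fr=(508,152),bl=(118,172),br=(268,68)).items()}
print(C); fm=(C['fl']+C['fr'])/2; bm=(C['bl']+C['br'])/2; print(fm,bm,np.degrees(np.arctan2(*(bm-fm)[::-1])),np.linalg.norm(bm-fm))
f=lambda x,y:(255+(x+.5)/4.2-.5,110+(y+.5)/4.2-.5)
for s,p in(((365,258),(197,288)),((508,152),(318,340)),((118,172),(262,150)),((268,68),(376,203))): print(tri(ray(i,g(*s)),ray(t,f(*p))))
print("bottom fl",onz(i,g(368,498),0))
# IK checks
R=down(np.radians(-23.8)+np.pi)
for d in(-.13-.03-.03,-.035): print(robot.ik([.618+d*np.cos(.415),-.2045-d*np.sin(.415),.0945],R))
```

```text
{'fl': array([ 0.6358, -0.1582]), 'fr': array([ 0.6   , -0.2385]), 'bl': array([ 0.7354, -0.2031]), 'br': array([ 0.6999, -0.2874])}
[ 0.6179  -0.19835] [ 0.71765 -0.24525] -25.181757149841786 0.11022555284506401
[ 0.63649565 -0.16161574  0.10188372]
[ 0.60126652 -0.24776145  0.09857159]
[ 0.73842134 -0.20783568  0.10158369]
[ 0.70083424 -0.28937028  0.10302738]
bottom fl [ 0.63942219 -0.16274347  0.        ]
[-0.14623797  0.33745972  0.41867087  2.12973196 -0.20742532  0.71233678
  1.5646488 ]
[-0.00965982  0.57370828  0.36824612  1.7502024  -0.25945753  0.86569331
  1.6295068 ]
```

Run:
```python
from h import *
from rig import robot
y=np.radians(-24.3); R=down(y+np.pi); F=np.array([.618,-.2025,0]); ex=np.array([np.cos(y),np.sin(y),0])
P=lambda d,z:F+ex*d+[0,0,z]
robot.move_ptp(P(-.165,.15),R)
robot.move_linear(P(-.165,.0947),velocity=.1)
s=robot.get_state(); print(s["time"],s["ee_pos"],s["force"],P(-.165,.0947))
for n in("side","top"):cv2.imwrite(f"pics/{n}3.png",robot.grab_frame(n)[:,:,::-1])
a=cv2.imread("pics/side3.png")[140:230,200:340]; cv2.imwrite("pics/side3c.png",cv2.resize(a,None,fx=5.5,fy=5.5,interpolation=cv2.INTER_CUBIC))
a=cv2.imread("pics/top3.png")[120:260,240:390]; cv2.imwrite("pics/top3c.png",cv2.resize(a,None,fx=4,fy=4,interpolation=cv2.INTER_CUBIC))
T=np.array(s["ee_pos"]);Rr=np.array(s["tool_rot"]);fx=-Rr[:,0];fy=Rr[:,1];fz=-Rr[:,2]
for n in("side","top"): print(n,proj(robot.camera_info(n),[T+fx*.13+fy*.03-fz*.0055,T+fx*.13-fy*.03-fz*.0055]).round(1).tolist())
```

```text
8.4083 [ 0.46790248 -0.13458243  0.09501481] [-0.07121061  0.05323618 -1.67013282] [ 0.46761846 -0.13460013  0.0947    ]
side [[263.7, 186.9], [275.7, 177.6]]
top [[300.9, 191.4], [319.2, 199.8]]
```

View pics/side3c.png

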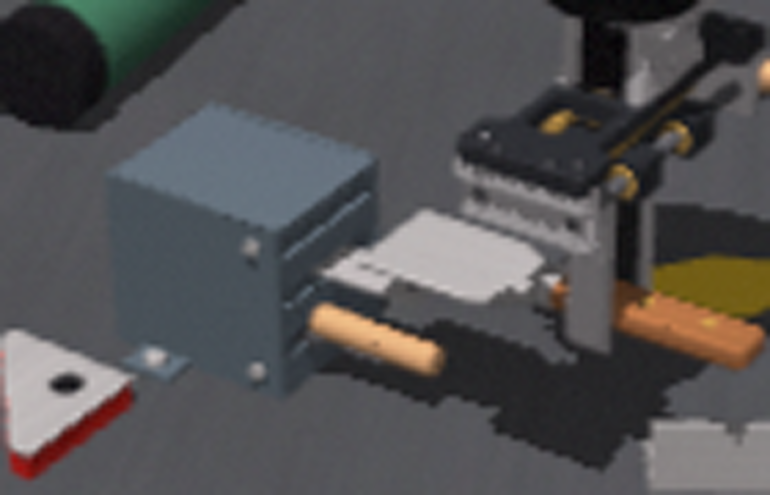

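View pics/top3c.png

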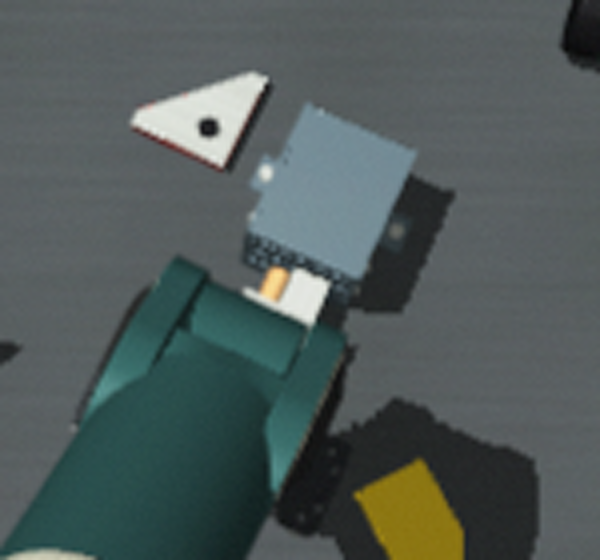

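Run:
```python
from h import *
from rig import robot
y=np.radians(-24.3); F=np.array([.618,-.2025,0]); ex=np.array([np.cos(y),np.sin(y),0]); ey=np.array([-ex[1],ex[0],0])
i=robot.camera_info("side")
for z in(.104,.094,.084): print(z,[( (p-[200,140])*5.5).round(0).tolist() for p in proj(i,[F+ey*.042+[0,0,z],F-ey*.042+[0,0,z]])])
a=cv2.imread("pics/side3.png")[150:205,240:300]; cv2.imwrite("pics/side3d.png",cv2.resize(a,None,fx=11,fy=11,interpolation=cv2.INTER_CUBIC))
```

```text
0.104 [[280.0, 224.0], [374.0, 155.0]]
0.094 [[280.0, 241.0], [374.0, 171.0]]
0.084 [[281.0, 258.0], [374.0, 188.0]]
```

View pics/side3d.png

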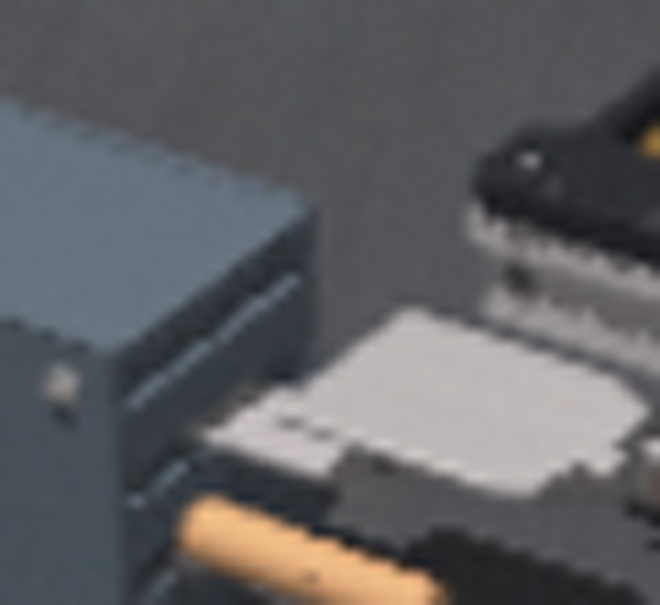

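The blade is aligned with the slot: the slot floor line matches my model within 0.5 px, and the blade corner within 0.5 px in height. Inserting.

Run:
```python
from h import *
from rig import robot
y=np.radians(-24.3); F=np.array([.618,-.2025,0]); ex=np.array([np.cos(y),np.sin(y),0])
P=lambda d,z:F+ex*d+[0,0,z]
r=robot.move_linear(P(-.10,.0943),velocity=.08,threshold=10); s=robot.get_state(); print(r,s["time"],s["force"],(np.array(s["ee_pos"])-F)@ex)
if not r:
    r=robot.move_linear(P(-.02,.0943),velocity=.04,threshold=14); s=robot.get_state(); print(r,s["time"],s["force"],(np.array(s["ee_pos"])-F)@ex,s["ee_pos"])
for n in("side","wrist"):cv2.imwrite(f"pics/{n}4.png",robot.grab_frame(n)[:,:,::-1])
a=cv2.imread("pics/side4.png")[130:240,200:340]; cv2.imwrite("pics/side4c.png",cv2.resize(a,None,fx=5,fy=5,interpolation=cv2.INTER_CUBIC))
```

```text
False 9.475 [-0.50437402  0.1367331  -0.51858279] -0.10043526050560346
True 11.0083 [ 0.14405078 -0.41141394 -2.89278006] -0.03216439916750274 [ 0.5885846  -0.18948683  0.09326984]
```

View pics/side4c.png

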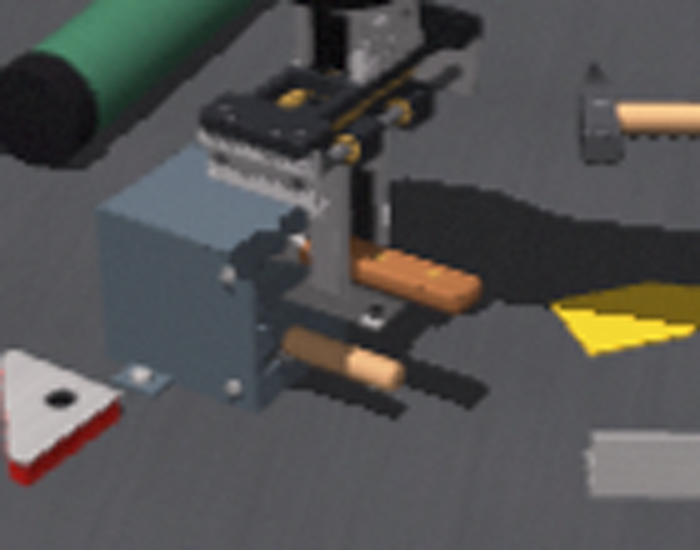

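View pics/wrist4.png

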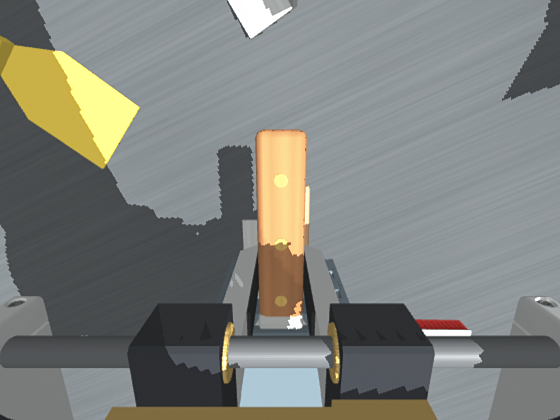

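Contact came at −32 mm, where the shoulder was expected to meet the rack. Releasing and checking.

Run:
```python
from h import *
from rig import robot
robot.gripper_to(0.06); robot.pause(.1)
s=robot.get_state(); p=np.array(s["ee_pos"]); print(s["time"],s["force"],s["opening"])
robot.move_linear(p+[0,0,.13],velocity=.2)
robot.move_linear(p+[-.06,.12,.15],velocity=.25)
for n in("side","top"):cv2.imwrite(f"pics/{n}5.png",robot.grab_frame(n)[:,:,::-1])
a=cv2.imread("pics/side5.png")[130:240,200:340]; a=cv2.resize(a,None,fx=5,fy=5,interpolation=cv2.INTER_CUBIC);cv2.imwrite("pics/side5c.png",a)
a=cv2.imread("pics/top5.png")[110:250,255:395]; cv2.imwrite("pics/top5c.png",cv2.resize(a,None,fx=4.2,fy=4.2,interpolation=cv2.INTER_CUBIC))
print(robot.get_state()["time"])
```

```text
11.9167 [ 0.51819771  0.46720714 -0.73093382] 0.05985703230571177
13.5083
```

View pics/side5c.png

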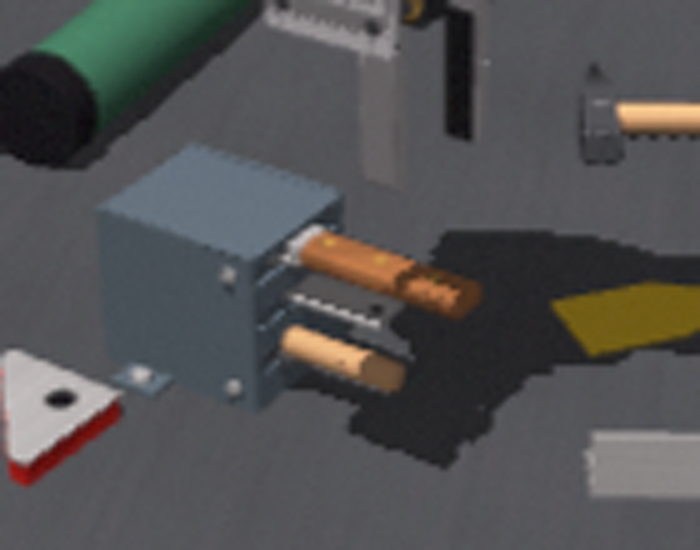

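View pics/top5c.png

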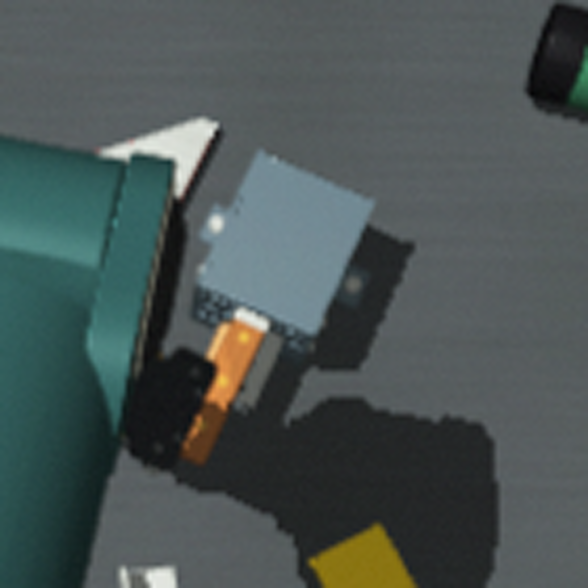

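Run:
```python
from h import *
from rig import robot
t=robot.camera_info("top"); f=lambda x,y:(255+(x+.5)/4.2-.5,110+(y+.5)/4.2-.5)
y=np.radians(-24.3); F=np.array([.618,-.2025,0]); ex=np.array([np.cos(y),np.sin(y),0]); ey=np.array([-ex[1],ex[0],0])
for p,z in(((193,461),.098),((252,318),.098)):
    w=onz(t,f(*p),z); print((w-F)@ex,(w-F)@ey)
i=robot.camera_info("side")
print(((proj(i,[F-ex*.115+ey*.013+[0,0,.098],F-ex*.115-ey*.013+[0,0,.098],F+[0,0,.098]])-[200,130])*5).round())
# IK scan for tote tilt
yt=np.radians(62.25); tx=np.array([np.cos(yt),np.sin(yt),0]); ty=np.array([-tx[1],tx[0],0]); tz=np.array([0,0,1.])
C=np.array([.505,.3245,0])-tx*.1035-ty*.0885; print("tote centre",C)
B=np.column_stack([tx,ty,tz]); piv=C+B@[-.1,-.085,0]
ax=B@np.array([-85,100,0.]);  # axis perpendicular to lip diagonal
ax/=np.linalg.norm(ax)
q0=robot.get_state()["qpos"]
# sign: raise +corner
def tilt(a,p):
    for sg in(1,-1):
        Rr=Rn.from_rotvec(sg*a*ax).as_matrix()
        if (Rr@np.array(C+B@[.1,.085,0]-piv))[2]>=0: return piv+Rr@(p-piv),Rr
for name,g,jaw in (("+x",[.0985,.03,.057],tx),("+x60",[.0985,.055,.057],tx),("+y",[.03,.0835,.057],ty),("+y60",[.06,.0835,.057],ty)):
  for sgn in(1,-1):
    for lean in(0,20,35):
      # lean about jaw axis, outward high side
      best=[]
      for ls in(1,-1):
        out=[]
        for a in(0,15,25,35,42):
            Y=jaw*sgn; Z=-tz; X=np.cross(Y,Z); R0=np.column_stack([X,Y,Z])
            R0=Rn.from_rotvec(ls*np.radians(lean)*jaw).as_matrix()@R0
            p,Rr=tilt(np.radians(a),C+B@np.array(g))
            q=robot.ik(p,Rr@R0); out.append(None if q is None else q)
        print(name,sgn,lean*ls,["x" if q is None else "ok" for q in out], None if out[0] is None else out[0].round(2), None if out[-1] is None else out[-1].round(2))
```

```text
-0.11366564003574597 -0.004708784420884507
-0.0023354896887171606 0.0005516780736704033
[[458. 300.]
 [483. 279.]
 [298. 231.]]
tote centre [0.5351303  0.19169689 0.        ]
+x 1 0 ['ok', 'ok', 'ok', 'ok', 'ok'] [-0.69  0.62  0.21  1.73 -0.17  0.8   0.68] [-0.2   0.54  0.22  1.72 -0.88  1.25  1.53]
+x 1 0 ['ok', 'ok', 'ok', 'ok', 'ok'] [-0.69  0.62  0.21  1.73 -0.17  0.8   0.68] [-0.2   0.54  0.22  1.72 -0.88  1.25  1.53]
+x 1 20 ['ok', 'ok', 'ok', 'ok', 'ok'] [-0.51  0.74  0.16  1.55 -0.41  1.12  0.94] [-0.14  0.76  0.21  1.5  -0.9   1.63  1.55]
+x 1 -20 ['ok', 'ok', 'ok', 'ok', 'ok'] [-0.92  0.59  0.29  1.88  0.3   0.57  0.15] [-0.29  0.34  0.19  1.93 -0.84  0.82  1.45]
+x 1 35 ['ok', 'ok', 'ok', 'ok', 'ok'] [-0.42  0.87  0.16  1.4  -0.55  1.38  1.04] [-0.12  0.92  0.18  1.33 -0.92  1.89  1.54]
+x 1 -35 ['ok', 'ok', 'ok', 'ok', 'ok'] [-1.16  0.64  0.43  1.96  0.71  0.52 -0.35] [-0.41  0.24  0.18  2.07 -0.74  0.47  1.28]
+x -1 0 ['ok', 'ok', 'ok', 'ok', 'ok'] [-1.24  0.94  1.08  1.75 -0.94  1.07 -1.87] [-0.66  0.72  0.9   1.74 -1.19  1.54 -1.41]
+x -1 0 ['ok', 'ok', 'ok', 'ok', 'ok
[... 4542 characters left out ...]
0.76] [-0.4   0.46  0.48  1.89 -0.96  1.29  0.08]
+y60 -1 0 ['ok', 'ok', 'ok', 'ok', 'ok'] [-0.93  0.57  0.45  1.9  -0.36  0.75 -0.76] [-0.4   0.46  0.48  1.89 -0.96  1.29  0.08]
+y60 -1 20 ['ok', 'ok', 'ok', 'ok', 'ok'] [-0.97  0.74  0.45  1.66 -0.15  1.12 -0.98] [-0.54  0.51  0.51  1.72 -0.66  1.37 -0.18]
+y60 -1 -20 ['ok', 'ok', 'ok', 'ok', 'ok'] [-0.71  0.46  0.28  2.12 -0.86  0.43 -0.19] [ 0.26  0.47 -0.19  2.03 -1.12  1.1   0.29]
+y60 -1 35 ['ok', 'ok', 'ok', 'ok', 'ok'] [-0.98  0.89  0.44  1.47 -0.06  1.39 -1.05] [-0.62  0.57  0.5   1.6  -0.46  1.47 -0.33]
+y60 -1 -35 ['ok', 'ok', 'ok', 'ok', 'ok'] [ 0.53  0.78 -1.09  2.22  1.48  0.23 -2.15] [ 0.9   0.76 -0.9   2.12 -1.07  0.8   0.4 ]
```

The scraper is home: the collar is at the rack front, and the handle end is 114 mm out against a nominal 115. Next is the +x rim. I'll hover and measure it with the wrist camera.

```bash
cat >> h.py <<'E'
def tote(C,yt):
    tx=np.array([np.cos(yt),np.sin(yt),0]); ty=np.array([-tx[1],tx[0],0]); return np.column_stack([tx,ty,[0,0,1.]])
def toolR(B):
    Y=B[:,0]; Z=np.array([0,0,-1.]); return np.column_stack([np.cross(Y,Z),Y,Z])
E
python3 - <<'E'
from h import *
from rig import robot
C=np.array([.5351,.1917,0]); B=tote(C,np.radians(62.25)); R=toolR(B)
g=C+B@np.array([.0985,.04,0])
robot.move_ptp(g+[0,0,.21],R)
i=robot.camera_info("wrist"); np.save("wi.npy",i,allow_pickle=True); cv2.imwrite("pics/w6.png",robot.grab_frame("wrist")[:,:,::-1])
s=robot.get_state(); print(s["time"],s["ee_pos"],s["qpos"].round(2))
print({k:proj(i,C+B@np.array(v)).round(1).tolist() for k,v in dict(pp=(.1035,.0885,.065),pm=(.1035,-.0885,.065),mp=(-.1035,.0885,.065),g=(.0985,.04,.065)).items()})
E
```

```text
14.9333 [0.54634028 0.2958046  0.21026242] [-0.74  0.43  0.25  1.65 -0.12  1.08  0.63]
{'pp': [[285.1, 157.3]], 'pm': [[284.8, 311.3]], 'mp': [[77.3, 157.8]], 'g': [[280.2, 204.4]]}
```

View pics/w6.png

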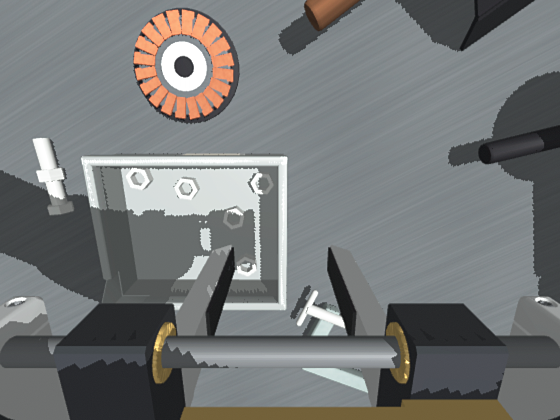

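The wrist view shows the tote corners at (287,156), (82,157) and (286,309), about 2 px (2 mm) to +x of my model. I'll shift it, grip and tilt.

Run:
```python
from h import *
from rig import robot
C=np.array([.5351,.1917,0]); B=tote(C,np.radians(62.25)); R=toolR(B); C=C+B@np.array([.0025,.0005,0])
g=C+B@np.array([.0985,.04,0])
robot.gripper_to(.05)
robot.move_linear(g+[0,0,.10],velocity=.15,frame=R)
print(robot.move_linear(g+[0,0,.0575],velocity=.06,threshold=8))
robot.gripper_to(0.); s=robot.get_state(); print(s["time"],s["ee_pos"],s["opening"],s["force"],s["moment"])
np.save("grip.npy",np.array(s["ee_pos"]))
piv=C+B@np.array([-.1,-.085,0]); ax=B@np.array([85,-100,0.]); ax/=np.linalg.norm(ax)
p0=np.array(s["ee_pos"]); R0=np.array(s["tool_rot"])
if (np.cross(ax,p0-piv))[2]<0: ax=-ax
np.savez("tilt.npz",piv=piv,ax=ax,p0=p0,R0=R0)
for a in(4,8,12):
    Rr=Rn.from_rotvec(np.radians(a)*ax).as_matrix()
    robot.move_linear(piv+Rr@(p0-piv)+[0,0,.003],velocity=.06,frame=Rr@R0)
    s=robot.get_state(); print(a,s["time"],s["force"].round(1),s["moment"].round(2),s["opening"])
cv2.imwrite("pics/side7.png",robot.grab_frame("side")[:,:,::-1])
a=cv2.imread("pics/side7.png")[100:380,150:400]; cv2.imwrite("pics/side7c.png",cv2.resize(a,None,fx=2.1,fy=2.1,interpolation=cv2.INTER_CUBIC))
```

```text
False
17.775 [0.54624558 0.29980534 0.05752108] 0.009997414647365714 [-1.40069411 -0.55488797  1.09812931] [-0.35797518  0.2276769  -0.04180832]
4 18.25 [-0.2  0.3 -4.6] [ 0.03 -0.12  0.01] 0.009614032278018747
8 18.675 [-0.1  1.5 -4.2] [-0.07 -0.23  0.06] 0.009935059556336194
12 19.1 [ 0.7  0.3 -4.4] [-0.15 -0.24  0.  ] 0.009789169285131698
```

View pics/side7c.png

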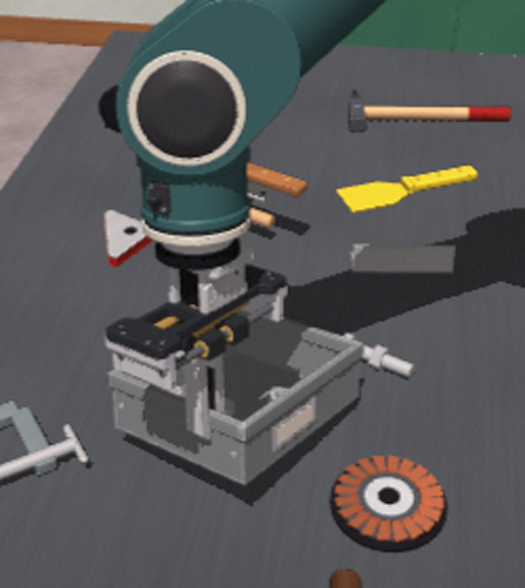

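Run:
```python
from h import *
from rig import robot
d=np.load("tilt.npz"); piv,ax,p0,R0=d["piv"],d["ax"],d["p0"],d["R0"]
for a in(17,22,27,32,37,40):
    Rr=Rn.from_rotvec(np.radians(a)*ax).as_matrix()
    robot.move_linear(piv+Rr@(p0-piv)+[0,0,.003],velocity=.06,frame=Rr@R0)
    s=robot.get_state(); print(a,s["time"],s["force"].round(1),s["moment"].round(2),s["opening"])
robot.pause(.5)
for n in("side","wrist","top"):cv2.imwrite(f"pics/{n}8.png",robot.grab_frame(n)[:,:,::-1])
a=cv2.imread("pics/side8.png")[100:380,150:400]; cv2.imwrite("pics/side8c.png",cv2.resize(a,None,fx=2.1,fy=2.1,interpolation=cv2.INTER_CUBIC))
a=cv2.imread("pics/top8.png")[130:290,130:290]; cv2.imwrite("pics/top8c.png",cv2.resize(a,None,fx=3.7,fy=3.7,interpolation=cv2.INTER_CUBIC))
```

```text
17 19.65 [ 0.3  0.1 -3.7] [-0.27 -0.23  0.02] 0.00966530186626631
22 20.15 [-0.7  0.2 -4. ] [-0.49 -0.24 -0.  ] 0.009748700395807629
27 20.65 [-0.3  0.5 -4. ] [-0.6  -0.31  0.01] 0.009966737701021475
32 21.15 [-0.2 -0.1 -5.9] [-0.72 -0.31 -0.02] 0.0097095403423459
37 21.65 [-0.  -0.1 -4.3] [-0.86 -0.35  0.03] 0.010016053063110052
40 22.0083 [ 0.2 -0.6 -4.9] [-1.03 -0.36 -0.05] 0.010016490841687173
```

View pics/side8c.png

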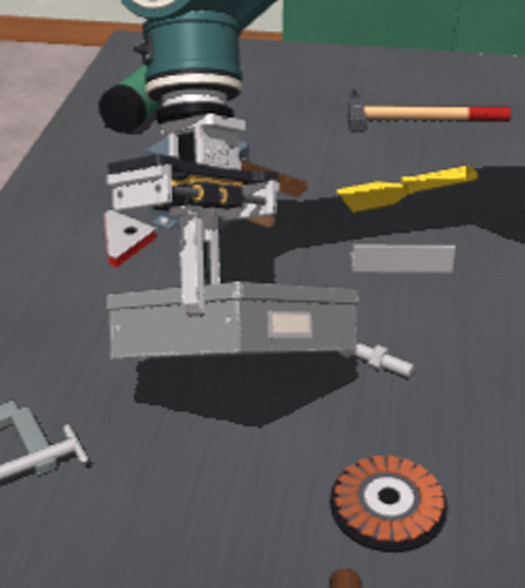

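View pics/wrist8.png

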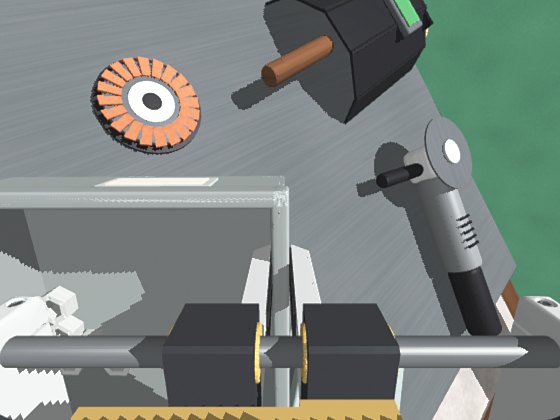

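View pics/top8c.png

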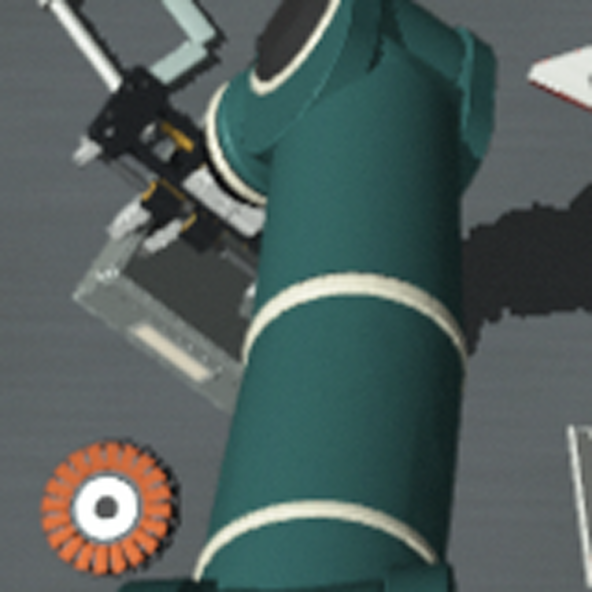

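The wrist view shows the nuts clustered at lower left, (62,298), (65,325) and (118,360), partly hidden by the gripper rail. I'll convert these pixels to tote coordinates.

Run:
```python
from h import *
from rig import robot
d=np.load("tilt.npz"); piv,ax,p0,R0=d["piv"],d["ax"],d["p0"],d["R0"]
B=tote(0,np.radians(62.25)); C=np.array([.5351,.1917,0])+B@np.array([.0025,.0005,0])
s=robot.get_state(); p=np.array(s["ee_pos"]); R=np.array(s["tool_rot"])
Rr=R@R0.T; Bt=Rr@B; Ct=p+Rr@(C-p0)
print(s["time"],np.degrees(np.arccos(Bt[2,2])),"pivot corner z",(Ct+Bt@[-.1,-.085,0]))
i=robot.camera_info("wrist")
L=lambda v:Ct+Bt@np.array(v)
print(proj(i,[L((.1035,.0885,.065)),L((-.097,.082,.003)),L((-.097,-.082,.003))]).round(0).tolist())
def fl(px,h):
    o,dd=ray(i,px); o=Bt.T@(o-Ct); dd=Bt.T@dd; return (o+dd*(h-o[2])/dd[2]).round(4)
for px in((62,298),(65,325),(118,360),(120,315)):
    q=fl(px,.016); print(px,q,np.linalg.norm(q[:2]-[-.097,-.082]))
# circle radius 92 locus in image at height .0095
t=np.linspace(0,np.pi/2,7); print(proj(i,[L((-.097+.0915*np.cos(a),-.082+.0915*np.sin(a),.0095)) for a in t]).round(0).tolist())
a=cv2.imread("pics/wrist8.png")[200:420,0:280]; cv2.imwrite("pics/w8c.png",cv2.resize(a,None,fx=2.7,fy=2.7,interpolation=cv2.INTER_CUBIC))
```

```text
22.6583 40.00018655766018 pivot corner z [0.56449279 0.06612025 0.00304377]
[[288.0, 192.0], [6.0, 182.0], [54.0, 368.0]]
(62, 298) [-0.0654 -0.0043  0.016 ] 0.08387997377205123
(65, 325) [-0.068  -0.0282  0.016 ] 0.06111824604813198
(118, 360) [-0.0319 -0.0613  0.016 ] 0.0683117852204142
(120, 315) [-0.0239 -0.0192  0.016 ] 0.09637141692431424
[[157.0, 374.0], [150.0, 351.0], [135.0, 328.0], [113.0, 308.0], [86.0, 292.0], [55.0, 281.0], [23.0, 277.0]]
```

View pics/w8c.png

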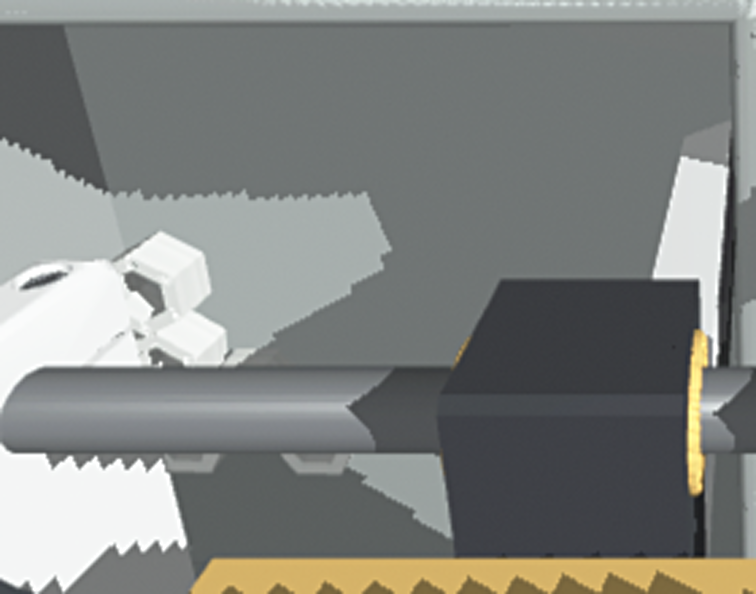

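Run:
```python
from h import *
from rig import robot
d=np.load("tilt.npz"); piv,ax,p0,R0=d["piv"],d["ax"],d["p0"],d["R0"]
B=tote(0,np.radians(62.25)); C=np.array([.5351,.1917,0])+B@np.array([.0025,.0005,0])
tx=B[:,0]; sg=1 if np.dot(ax,tx)>0 else -1   # raise +y side
def go(a,b,v=.08):
    Rr=Rn.from_rotvec(np.radians(a)*ax).as_matrix()@np.eye(3); Rr=Rr@Rn.from_rotvec(np.radians(b)*sg*tx).as_matrix()
    robot.move_linear(piv+Rr@(p0-piv)+[0,0,.003],velocity=v,frame=Rr@R0)
go(42,4);go(44,8); robot.pause(.3)
s=robot.get_state(); p=np.array(s["ee_pos"]); R=np.array(s["tool_rot"])
Rr=R@R0.T; Bt=Rr@B; Ct=p+Rr@(C-p0)
print(s["time"],s["force"],s["moment"],s["opening"],"tilt",np.degrees(np.arccos(Bt[2,2])))
i=robot.camera_info("wrist"); im=robot.grab_frame("wrist")[:,:,::-1].copy()
L=lambda v:Ct+Bt@np.array(v)
t=np.linspace(0,np.pi/2,25)
P=proj(i,[L((-.097+.0915*np.cos(a),-.082+.0915*np.sin(a),.0095)) for a in t]).astype(int)
cv2.polylines(im,[P.reshape(-1,1,2)],False,(0,0,255),1)
cv2.imwrite("pics/w9c.png",cv2.resize(im[200:420,0:280],None,fx=2.7,fy=2.7,interpolation=cv2.INTER_CUBIC))
cv2.imwrite("pics/w9.png",im)
```

```text
23.6917 [-0.00603017  0.06606116 -5.30390921] [-1.15332322 -0.63769701 -0.05654586] 0.010026778539643228 tilt 49.45355573137734
```

View pics/w9c.png

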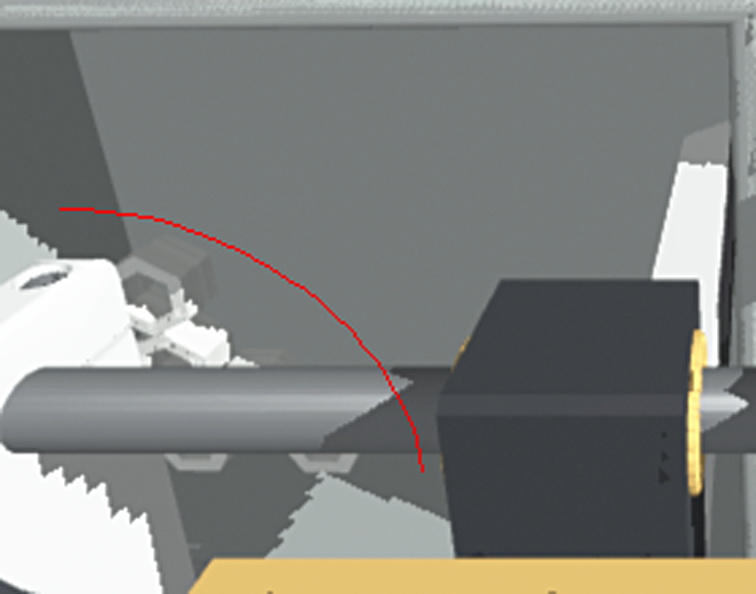

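All visible nuts are inside the red 92 mm arc, but the topmost, at (165,275) in the crop, stands on edge at only about 83 mm. I'll do one gentle shake to settle it, then rest the low corner on the bench.

```bash
cat > look.py <<'E'
from h import *
from rig import robot
d=np.load("tilt.npz"); piv,ax,p0,R0=d["piv"],d["ax"],d["p0"],d["R0"]
B=tote(0,np.radians(62.25)); C=np.array([.5351,.1917,0])+B@np.array([.0025,.0005,0])
tx=B[:,0]; sg=1 if np.dot(ax,tx)>0 else -1
def go(a,b,v=.08,dz=.003):
    Rr=Rn.from_rotvec(np.radians(a)*ax).as_matrix()@Rn.from_rotvec(np.radians(b)*sg*tx).as_matrix()
    robot.move_linear(piv+Rr@(p0-piv)+[0,0,dz],velocity=v,frame=Rr@R0)
def look(n):
    s=robot.get_state(); p=np.array(s["ee_pos"]); R=np.array(s["tool_rot"])
    Rr=R@R0.T; Bt=Rr@B; Ct=p+Rr@(C-p0)
    print(s["time"],s["force"],s["moment"],s["opening"],"tilt",np.degrees(np.arccos(Bt[2,2])),"low corner z",(Ct+Bt@[-.1,-.085,0])[2])
    i=robot.camera_info("wrist"); im=robot.grab_frame("wrist")[:,:,::-1].copy()
    t=np.linspace(0,np.pi/2,25)
    P=proj(i,[Ct+Bt@np.array((-.097+.0915*np.cos(a),-.082+.0915*np.sin(a),.0095)) for a in t]).astype(int)
    cv2.polylines(im,[P.reshape(-1,1,2)],False,(0,0,255),1)
    cv2.imwrite(f"pics/{n}.png",cv2.resize(im[200:420,0:280],None,fx=2.7,fy=2.7,interpolation=cv2.INTER_CUBIC))
    def fl(px,h):
        o,dd=ray(i,px); o=Bt.T@(o-Ct); dd=Bt.T@dd; return o+dd*(h-o[2])/dd[2]
    return fl
E
python3 - <<'E'
from look import *
go(34,0,.12);go(42,14,.12);go(34,2,.15);go(42,14,.15);go(40,6,.1); robot.pause(.3)
look("w10")
E
```

```text
26.9 [ 1.21226808  0.42676637 -3.82188516] [-0.77762718 -0.52443871  0.01906991] 0.009698382349939342 tilt 44.099377647535604 low corner z 0.00275271599839616
```

View pics/w10.png

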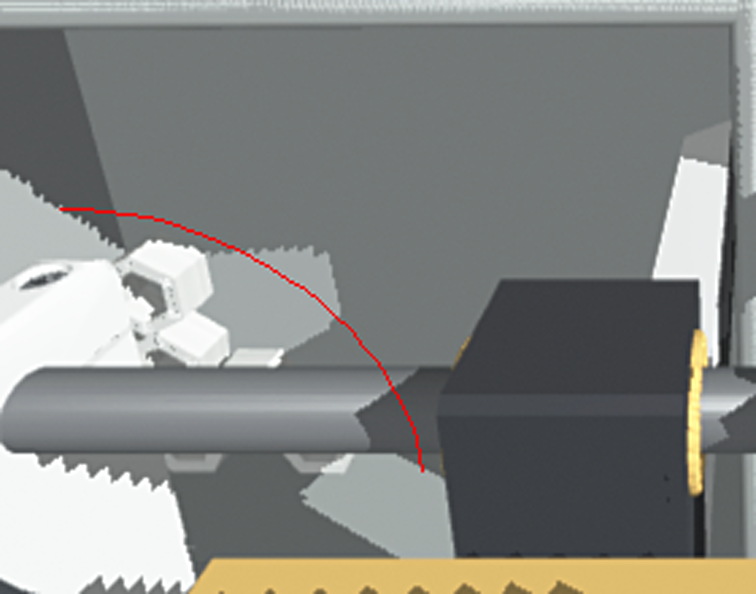

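The layout is stable: five nuts at crop (168,275), (192,340), (258,375), (195,440) and (320,440), all inside the arc. I'll now rest the corner on the bench and check once more.

Run:
```python
from look import *
p=np.array(robot.get_state()["ee_pos"])
r=robot.move_linear(p-[0,0,.008],velocity=.02,threshold=2.0); print(r,robot.get_state()["ee_pos"]-p)
robot.pause(.8)
fl=look("w11")
for c in((168,275),(192,340),(258,385),(195,435),(320,435)):
    px=((c[0]+.5)/2.7-.5,200+(c[1]+.5)/2.7-.5)
    print(c,[(q.round(3).tolist(),round(float(np.linalg.norm(q-[-.097,-.082,.003])),4)) for q in(fl(px,.0095),fl(px,.018),fl(px,.026))])
for n in("side","top"):cv2.imwrite(f"pics/{n}11.png",robot.grab_frame(n)[:,:,::-1])
```

```text
True [-0.00033243  0.00010385 -0.00191744]
27.9833 [-0.05826069 -1.16631156 -4.01149096] [-1.11755109 -0.58348694 -0.01038306] 0.00994277749063856 tilt 44.096714009027934 low corner z 0.001001492268022694
(168, 275) [([-0.072, -0.012, 0.01], 0.0751), ([-0.065, -0.006, 0.018], 0.0838), ([-0.058, -0.001, 0.026], 0.0928)]
(192, 340) [([-0.069, -0.034, 0.01], 0.0562), ([-0.062, -0.027, 0.018], 0.0665), ([-0.056, -0.021, 0.026], 0.0769)]
(258, 385) [([-0.052, -0.05, 0.01], 0.0557), ([-0.046, -0.043, 0.018], 0.0662), ([-0.04, -0.036, 0.026], 0.0766)]
(195, 435) [([-0.075, -0.068, 0.01], 0.0269), ([-0.068, -0.06, 0.018], 0.0393), ([-0.061, -0.053, 0.026], 0.0516)]
(320, 435) [([-0.036, -0.068, 0.01], 0.0627), ([-0.031, -0.06, 0.018], 0.0714), ([-0.025, -0.053, 0.026], 0.0806)]
```

View pics/w11.png

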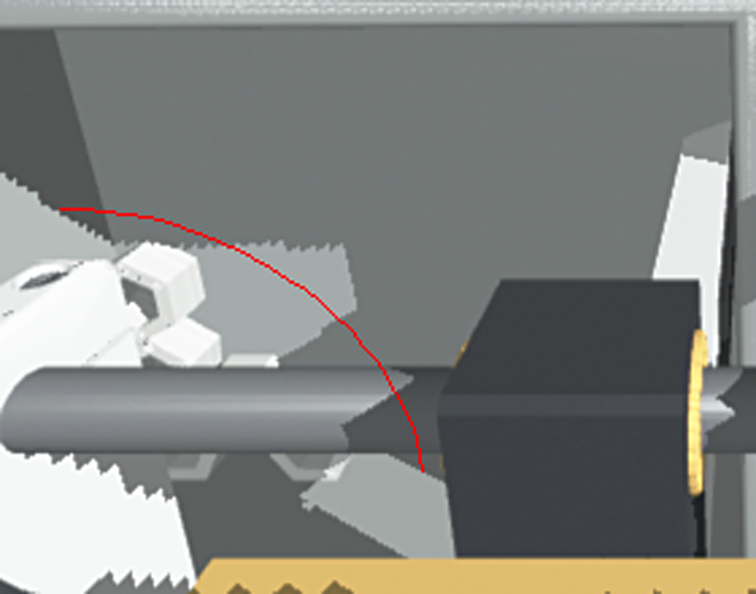

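View pics/side11.png

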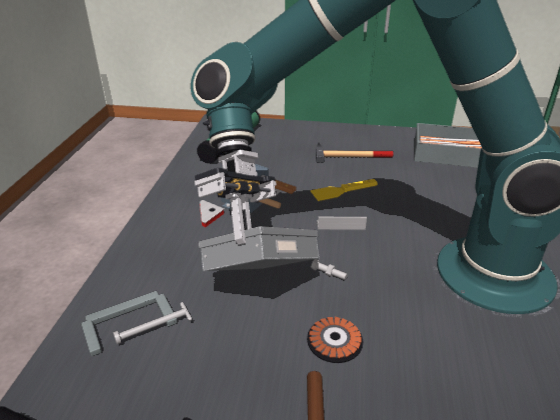

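View pics/top11.png

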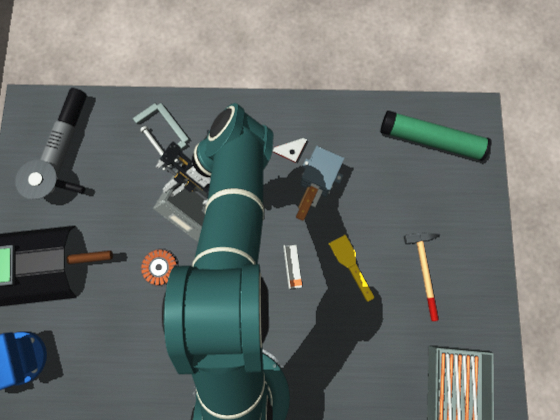

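Run:
```python
from rig import robot
a=robot.get_state(); robot.pause(.5); s=robot.get_state(); print(s["time"],s["ee_pos"]-a["ee_pos"],s["force"],s["moment"],s["opening"])
print(robot.sign_off())
```

```text
28.6333 [2.62624403e-06 1.54416208e-05 1.75172025e-05] [-0.36102627 -0.72052005 -2.573646  ] [-1.13596646 -0.56183561 -0.01531484] 0.009636380942239033
the job is handed in; nothing more can be done
None
```

I handed the job in at 28.6 s with the scraper home in the rack and the tote held tilted with all five nuts in the lip corner. No verdict is reported.

- **Scraper:** I slid it blade first into the rack's top slot until its shoulder met the rack, then let it go. The release check put its collar at the rack's front face and the handle end 114 mm out (nominal 115 mm). I did not measure it again after that; in the last top view it was partly in shadow but still in place.
- **Tote:** It is held by its +x rim, with the fingers closed on the 10 mm rim and the arm still. It is tilted about 44° towards the lip. I lowered the low corner until the force changed, so it should be resting on the bench.
- **Nuts:** The last wrist view showed all five in the lip corner, at an estimated 27 to 84 mm against the 92 mm limit.
- **Bystanders:** In the last side and top views the ones I could see looked unmoved. I judged this by eye and did not measure them.

**Least certain:**
- Two or three nuts were partly hidden by the gripper rail, and the top camera was blocked by the arm.
- The highest nut came out at 75 to 84 mm, depending on whether it lies flat or stands on edge. Only if it were sitting well off the floor would it reach 93 mm, just over the limit.
- The tote's floor edge appeared about 8 mm off my model. If so, the nuts are really slightly nearer the corner than these figures.

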